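# Drive the stuck dowel out of the die block

## Robot

A 6-joint arm with a two-finger parallel gripper is mounted at the origin on the work surface. World frame = base frame: x ahead of the robot, y to its left, z up, the work surface at z = 0. Lengths are in mm, angles in rad, forces in N, time in s.
With the tool pointing down it reaches from about 275 to 750 mm from the base axis. Payload 10.2 kg.
Tool frame: the origin (TCP) lies at the very end of the fingers, on their centre line; the grasp point (between the pads) lies 19 mm behind it; z points along the fingers, y is the line along which they close (so a half turn about z gives the same grasp; the last joint's range is limited). The gripper opens to 88 mm and grips with 3 to 60 N. Pads are 18 mm wide; open, the fingers measure 123 mm over their backs; the gripper's body (75 mm by 187 mm) begins 45 mm behind the grasp point.
Start: joints at [1.096, 0.313, 1.498, -0, 1.331, -0.223], TCP at [130.815, 508.447, 238.72] pointing down, gripper open.
Joint ranges: [-2.94, 2.94], [-0.97, 2.17], [0.19, 2.56], [-1.23, 4.37], [0.02, 3.11], [-2.88, 2.88]. Speed limits (rad/s): [2.39, 2.39, 3.01, 3.14, 3.14, 3.14].

## Interface

Orientations are given as a 3x3 rotation matrix whose columns are the frame's x, y, z axes.
In Python, from bench import get_state, vision, finish_job, find_in, outline_of, pinpoint gives the robot as it stands. The module is installed in compiled form; this text tells all that it offers.
- The arm moves only by the shell command python3 -m creep 'ROWS'. ROWS is JSON, a list of rows, each a list of 7 numbers: the shift along the tool's x, y, z as a fraction of full scale, then the turn, a rotation vector about the tool's x, y, z as a fraction of full scale, then the closure in counts, from 0 (fully open) to 255 (shut). A call has 1 to 8 rows; each row is the pose to reach, as a shift and turn from the pose commanded when the call began, along the tool's axes at that moment; what a row does not reach only later rows make up. Full scale, the value 1, is 0.3 m for a shift and 90 degrees for a turn. A row lasts 1/8 s, in which the tool goes at most 62.5 mm and 10.7 degrees, less where a joint would pass 70% of its speed; a pose out of reach is approached as far as the arm can. A call with a number of a shift or a turn outside -1 to 1 is refused whole. A call with a gripper value outside its range is refused whole. The fingers move at their own pace and stop on an object; the grip force is fixed at half the most. Time passes only in rows, so rows that repeat a pose let the fingers close. It gives the time, the measured TCP pose, the force, the opening and the grip force at its end, in the units of the state.
- get_state(): the state, without advancing time (a new reading comes with each control period).
- vision.camera(name): name is "scene" or "side" or "wrist"; returns a dict with "pixels" (420x560x3 uint8, red, green, blue), "vfov" (degrees; the focal length in pixels is half the picture's height over the tangent of half this angle, whatever the lens; pixels are square), "cx", "cy" (the principal point, pixels), "view" (4x4, takes a point from world to camera coordinates). Camera axes: x right, y down, z forward; pixel columns grow to the right and rows downward; lengths in mm; the calibration is good to about 2 mm. A picture is of the moment at which its call begins. There is no depth.
- finish_job(): hands the job in; it is judged then, once.
Trained networks look in a picture, given as the dict that the camera call returned (one of the last four; its "shot" number tells which), for a name from the list of things; names that differ only in an ending like _2 or _b are one class to them, and where a whole thing is asked for, a point or a joint stands for the part that bears it (a point fixed in the world has none). Each returns a list of dicts, best first, with "conf" (0 to 1); they miss things now and then, are a little off and sometimes report something else, mostly with a low value. They report only what shows in the picture. A call takes as long as a camera call. They do not tell look-alikes from the thing itself.
- find_in(picture, name): "point" ([row, column] in pixels, amid what is visible of it).
- outline_of(picture, name): "pixels" (420x560 bool, what is visible of it) and "point" ([row, column] in pixels, amid what is visible of it).
- pinpoint(picture, name): "point" ([row, column] in pixels: a listed point, or the origin of a listed thing).
The state is a dict: "t": time; "joint_positions": joint angles; "qd": joint speeds; "joint_torque": joint torques, N m; "eef_pos": TCP position; "orientation": TCP orientation; "wrist_force": force on the tool from outside, world axes, zero at the start; "moment": the same for the moment, N m; "finger_gap": finger opening in mm; "grip_force": force on a finger pad.
Only numpy, scipy, OpenCV 4.12 (cv2) and the standard library are available. Lean on these libraries where they do the work, as an engineer would, in place of code of your own. Each camera call takes 0.05 s, during which the arm holds its last target. There are 200 camera calls.

## Task

Take the long drift punch out of the tool rack and use it to push the brass dowel that is stuck in the steel die block down and completely out through the underside, until it stands on the pad below; press gently, never hard, and feel for the bore rather than forcing the punch. Then put the drift back upright in the rack hole it came from, and leave everything else on the bench alone.

Things in the scene. Friction and masses are not known exactly. Their poses are not given: they have to be found in the camera images.
- drift: Drift punch, 120 mm, standing nose down in an end hole of the rack, tip 6 mm above the table. Origin at the centre of its tip, z up. Upwards: steel nose 50 mm long, 9 mm diameter, the last 4 mm tapering to a 6 mm flat tip; collar 22 mm diameter at z 50-55 mm, resting on the rack; pale wooden handle 16 mm square (sides along x, y), z 55-120 mm. It has no ball on top. About 0.12 kg.
- rack: Fixed wooden block, 60 (its x) by 190 (its y) by 56 mm high, origin at the centre of its underside. Three upright through holes of 13 mm diameter at x = 0, y = -60, 0, +60 mm. The drift's x axis starts along the rack's x: grasp it with the fingers closing along the rack's x, for other tools stand 60 mm away along y.
- ball_punch: Bystander: doming punch in the other end hole of the rack: collar on the rack's top, 16 mm square handle, a 28 mm steel ball on top, about 125 mm above the table. Leave it alone.
- short_graver: Bystander: tool with a dark turned wooden grip, 22 mm at its widest, in the rack's middle hole; its top is about 111 mm above the table. Leave it alone.
- brass_boss: Bystander: domed brass disc, 60 mm diameter, 12 mm thick, lying on the table. Leave it alone.
- stand: Fixed steel stand, 90 (its x) by 130 mm (its y), origin at the centre of its underside, z up. Two rails along y (tops at 56 mm) hold the die block, 34 x 44 x 26 mm, underside 38 mm and flat top 64 mm above the table; it is clamped and does not move. The upright through bore in its middle, 13 mm diameter, holds the brass dowel, 11.8 x 22 mm. Below is a pad, top at 15 mm.
- channel_mid (a point): Point on the middle line between the rails, midway between the posts, at the height of the die block's top (64 mm); axes as the stand's. The bore's axis is on this line but up to 10 mm to either side of this point along the stand's y, and is not measured more closely: look or feel for it (a tip on the block stops at 64 mm, one in the bore goes 6 to 12 mm deeper).
- dowel (a joint): Depth of the dowel's top below the die block's top, m: 0.006 to 0.012 at the start, 0.026 level with the block's underside, 0.027 standing on the pad, a hard stop. It is tight: it moves down only under 8 to 13 N, more if pushed faster than 20 mm/s, stays where it is left and never tips. More than 45 N from the drift harms the block or dowel.
There are look-alikes about, which are no part of the job. What is shaped like the drift but blue, green or pink is not meant.

How it is judged:
By the outcome, as a careful person would: the job done as asked, in the order asked, and still so for the second after the job is handed in, with the robot touching nothing.
It also fails if it takes over 70 s, if anything falls off the work surface, if the arm or the gripper's body presses on something with over 40 N, if the wrist force passes 120 N, or if a joint passes its speed limit or range.

## Working session

There is one attempt and no reset: what is moved stays moved. The work goes in short steps, Python scripts to look and compute and a shell command to move; the robot and the scene stay as the last step left them, time stands still between calls to the robot, and variables do not carry over. Pictures are saved under pics/ and viewed, at most 11 in all, crops included, and the job is handed in when it is done.

```bash
mkdir -p pics
cat > h.py <<'E'
import numpy as np, cv2
from bench import get_state, vision, find_in, outline_of, pinpoint
def K(p):
    f=210/np.tan(np.radians(p["vfov"])/2); return f
def ray(p,pt):
    V=np.array(p["view"]);f=K(p);d=np.array([(pt[1]-p["cx"])/f,(pt[0]-p["cy"])/f,1.])
    R=V[:3,:3];return -R.T@V[:3,3],R.T@d
def at_z(p,pt,z):
    o,d=ray(p,pt);return o+d*(z-o[2])/d[2]
def proj(p,X):
    V=np.array(p["view"]);c=V[:3,:3]@np.array(X,float)+V[:3,3];f=K(p);return [f*c[1]/c[2]+p["cy"],f*c[0]/c[2]+p["cx"]]
def tri(obs):
    A=np.zeros((3,3));b=np.zeros(3)
    for p,pt in obs:
        o,d=ray(p,pt);d/=np.linalg.norm(d);M=np.eye(3)-np.outer(d,d);A+=M;b+=M@o
    return np.linalg.solve(A,b)
def save(p,n,crop=None,s=1):
    im=np.array(p["pixels"])[:,:,::-1]
    if crop: im=im[crop[0]:crop[1],crop[2]:crop[3]]
    cv2.imwrite("pics/"+n,cv2.resize(im,None,fx=s,fy=s,interpolation=cv2.INTER_CUBIC))
E
python3 - <<'E'
from h import *
np.set_printoptions(precision=3,suppress=True)
s=get_state();print(s)
ps={n:vision.camera(n) for n in("scene","side")}
for n,p in ps.items():
    save(p,n+"0.png",s=1.4)
    print(n,p["vfov"],p["cx"],p["cy"],-np.array(p["view"])[:3,:3].T@np.array(p["view"])[:3,3])
    for k in("drift","rack","stand","channel_mid","ball_punch","short_graver","brass_boss","dowel"):
        print(k,"PP",[(np.round(r["point"],1),round(r["conf"],2)) for r in pinpoint(p,k)][:3],"F",[(np.round(r["point"],1),round(r["conf"],2)) for r in find_in(p,k)][:4])
E
```

```text
{'t': 0.0, 'joint_positions': array([ 1.096,  0.313,  1.498,  0.   ,  1.331, -0.223]), 'qd': array([ 0.001, -0.001, -0.002, -0.   ,  0.001, -0.001]), 'joint_torque': array([ -0.001, -40.222, -25.227,   0.069,   0.035,  -0.   ]), 'eef_pos': array([130.715, 508.227, 238.182]), 'orientation': array([[-0.968,  0.249, -0.001],
       [ 0.249,  0.968, -0.001],
       [ 0.   , -0.001, -1.   ]]), 'wrist_force': array([-0.896, -0.898,  0.477]), 'moment': array([ 0.039,  0.022, -0.021]), 'grip_force': 0.0, 'finger_gap': 88.31761111598392}
scene 49.07887716174454 280.52974727788404 202.89867583247877 [1211.757  -47.163  503.401]
drift PP [(array([299. , 168.1]), 0.95), (array([229.5, 178.6]), 0.75), (array([309.4, 129.3]), 0.7)] F [(array([265. , 162.1]), 0.98), (array([198.8, 177.6]), 0.89), (array([192. , 139.9]), 0.8), (array([216.2, 151.7]), 0.65)]
rack PP [(array([261.8, 193.1]), 0.78), (array([251.4, 387.7]), 0.61)] F [(array([250.4, 196.4]), 0.88)]
stand PP [(array([253. , 387.9]), 0.63)] F [(array([243.3, 391.5]), 0.95)]
channel_mid PP [(array([223. , 392.1]), 0.7)] F [(array([239.4, 391.7]), 0.91)]
ball_punch PP [(array([252.4, 226.7]), 0.9)] F [(array([219.2, 220.4]), 0.58)]
short_graver PP [(array([249.1, 189.4]), 0.9)] F [(array([224.2, 186. ]), 0.78)]
brass_boss PP [(array([205.2, 286.8]), 0.81)] F [(array([204.4, 285.9]), 0.93)]Traceback (most recent call last):
  File "<stdin>", line 9, in <module>
ValueError: it knows: ball_punch, brass_boss, channel_mid, drift, rack, short_graver, stand
```

View pics/scene0.png

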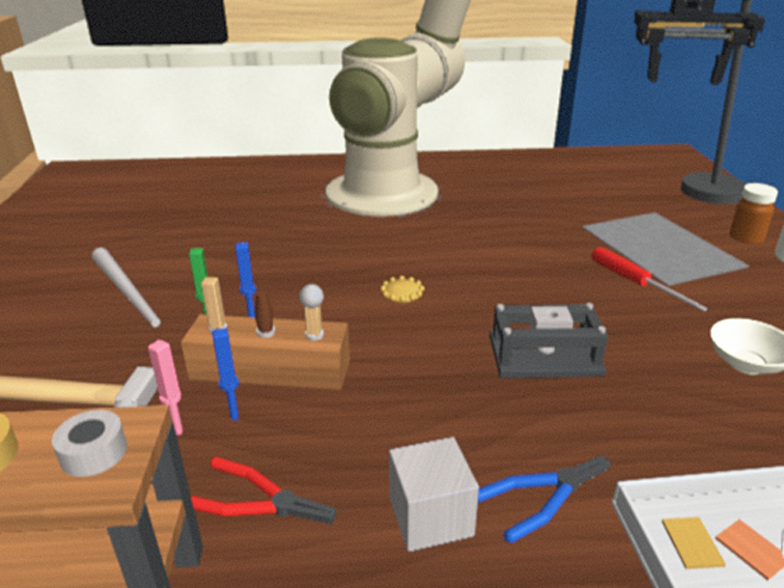

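The scene view (1.4x) shows the rack at about (265,350). In its left end hole is a tool with a pale wooden handle at (213,303), and the graver and ball punch stand beside it. The blue (245,275 and 227,365), green (199,280) and pink (165,375) punches are look-alikes. The stand is at (550,340).

Run:
```python
from h import *
np.set_printoptions(precision=1,suppress=True)
ps={n:vision.camera(n) for n in("scene","side")}
p=ps["side"];save(p,"side1.png",s=1.4)
save(ps["scene"],"crop1.png",(180,290,110,270),4.5)
print(-np.array(p["view"])[:3,:3].T@np.array(p["view"])[:3,3])
zs=dict(drift=6,rack=0,stand=0,channel_mid=64,ball_punch=6,short_graver=6,brass_boss=0)
for k in zs:
  for n,p in ps.items():
    print(k,n,[(np.round(r["point"]),round(r["conf"],2),at_z(p,r["point"],zs[k])[:2]) for r in pinpoint(p,k)][:5])
```

```text
[394.6 611.9 491. ]
drift scene [(array([309., 128.]), 0.95, array([ 677.1, -250.5])), (array([299., 165.]), 0.58, array([ 658.9, -197.8])), (array([231., 179.]), 0.55, array([ 467.6, -200. ]))]
drift side [(array([187., 335.]), 0.81, array([ 446.6, -205. ])), (array([276., 237.]), 0.63, array([572.6, 129.9])), (array([185., 249.]), 0.56, array([ 641. , -161.6])), (array([174., 331.]), 0.55, array([ 464. , -264.3])), (array([180., 282.]), 0.46, array([ 572.4, -205.2]))]
rack scene [(array([261., 190.]), 0.69, array([ 556.2, -170.8]))]
rack side [(array([192., 282.]), 0.56, array([ 562.3, -164.5])), (array([178., 280.]), 0.22, array([ 580.2, -224.6]))]
stand scene [(array([254., 389.]), 0.62, array([561., 185.]))]
stand side [(array([305., 235.]), 0.68, array([557.2, 189.1]))]
channel_mid scene [(array([223., 393.]), 0.84, array([557.7, 185.7]))]
channel_mid side []
ball_punch scene [(array([253., 227.]), 0.64, array([ 545.7, -105.1]))]
ball_punch side [(array([193., 269.]), 0.78, array([ 585.9, -140.5]))]
short_graver scene []
short_graver side [(array([181., 282.]), 0.49, array([ 571.5, -202.5]))]
brass_boss scene []
brass_boss side [(array([250., 355.]), 0.84, array([382.5,   2.3]))]
```

View pics/side1.png

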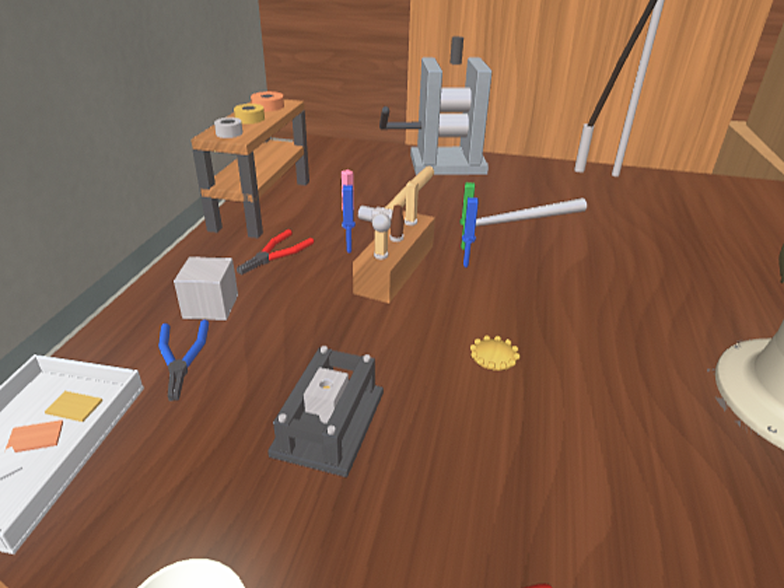

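View pics/crop1.png

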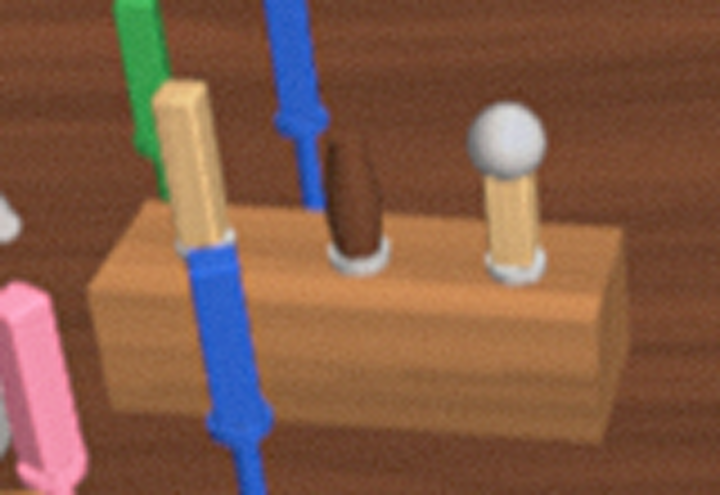

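The pale-handled tool at crop (190,165), original (216,152), in the rack's left end hole is the drift: square wooden handle, collar and no ball. The ball punch is in the other end hole, and the blue, green and pink ones stand outside the rack. The side view agrees: its handle is at (411,200).

Run:
```python
from h import *
np.set_printoptions(precision=2,suppress=True)
ps={n:vision.camera(n) for n in("scene","side")}
sc,sd=ps["scene"],ps["side"]
for pt in([240,224.7],[237.3,189.6],[234.4,155.6]): print("collar",at_z(sc,pt,58)[:2])
print("drift top tri",tri([(sc,[200.4,150.4]),(sd,[130.7,293.6])]))
print("scene",at_z(sc,[200.4,150.4],126),"side",at_z(sd,[131,293.6],126))
print("ball tri",tri([(sc,[180+140/4.5,110+507/4.5]),(sd,[222/1.4,382/1.4])]))
# rack outline -> rectangle fit on top corners (scene crop)
C=[[205,150],[232,622],[318,600],[290,90]]
W=[at_z(sc,[180+r/4.5,110+c/4.5],56)[:2] for r,c in C];print("rack top",np.array(W))
W=np.array(W);d=W[1]-W[0]+W[2]-W[3];print("rack y dir",d,np.degrees(np.arctan2(d[1],d[0])),W.mean(0))
# stand: posts in side view
for n,c in(("a",(323,349)),("b",(367,358)),("c",(331,429)),("d",(282,418))): print(n,at_z(sd,[c[1]/1.4,c[0]/1.4],70)[:2])
print("bore side",at_z(sd,[385/1.4,325/1.4],64)[:2])
o,d=ray(sc,[0,0]);J=get_state();print(J["orientation"],J["eef_pos"])
```

```text
collar [ 578.15 -104.57]
collar [ 566.03 -164.06]
collar [ 553.19 -222.94]
drift top tri [ 552.69 -221.98  125.51]
scene [ 554.66 -221.25  126.  ] side [ 552.14 -220.66  126.  ]
ball tri [ 570.9  -105.08  111.37]
rack top [[ 520.9  -250.09]
 [ 552.98  -65.38]
 [ 607.44  -73.37]
 [ 576.85 -261.19]]
rack y dir [ 62.68 372.53] 80.449701593065 [ 564.54 -162.51]
a [577.98 138.66]
b [525.24 140.79]
c [531.16 250.89]
d [582.48 249.62]
bore side [558.94 188.25]
[[-0.97  0.25 -0.  ]
 [ 0.25  0.97  0.  ]
 [ 0.   -0.   -1.  ]] [130.82 508.44 238.73]
```

```bash
python3 -m creep '[[-1,-1,0,0,0,0.48,110],[-1,-1,0,0,0,0.48,110],[-1,-1,0,0,0,0.48,110],[-1,-1,0,0,0,0.48,110],[-1,-1,0,0,0,0.48,110],[-1,-1,0,0,0,0.48,110],[-1,-1,0,0,0,0.48,110],[-1,-1,0,0,0,0.48,110]]'
cat > go.py <<'E'
# usage: plan(target xyz mm, yaw of tool y deg) -> fractions
from h import *
def plan(X,yaw=None,pos=None):
    s=get_state();R=np.array(s["orientation"]);p=np.array(s["eef_pos"])
    d=R.T@(np.array(X,float)-p)/300
    out=list(np.round(d,4))
    if yaw is not None:
        from scipy.spatial.transform import Rotation as Ro
        a=np.radians(yaw);y=np.array([np.cos(a),np.sin(a),0]);z=np.array([0,0,-1.]);x=np.cross(y,z)
        T=np.c_[x,y,z];out+=list(np.round(Ro.from_matrix(R.T@T).as_rotvec()/(np.pi/2),4))
    print("t",round(s["t"],2),"p",np.round(p,1),"gap",round(s["finger_gap"],1),"F",np.round(s["wrist_force"],1),"PLAN",[float(v) for v in out])
E
python3 - <<'E'
from go import *
plan([553,-222,200],-11)
ps={n:vision.camera(n) for n in("scene","side")}
sc,sd=ps["scene"],ps["side"]
q=lambda a,b:print(np.round(tri([(sc,[a[1]/1.4,a[0]/1.4]),(sd,[b[1]/1.4,b[0]/1.4])]),0))
for fr in((222,332),(243,245),(199,250),(160,344)):
  for si in((348,187),(471,200),(469,184),(347,172)): print(fr,si,end=' ');q(fr,si)
E
```

```text
t: 2.7
eef_pos: [347.8, 141.0, 238.8]
orientation: [[-0.531, 0.847, 0.0], [0.847, 0.531, -0.0], [-0.0, 0.0, -1.0]]
wrist_force: [-0.6, 0.3, -0.2]
finger_gap: 50.3
grip_force: 0.0
t 2.7 p [347.8 141.  238.8] gap 50.3 F [-0.6  0.3 -0.2] PLAN [-1.3887, -0.0629, 0.1297, 0.0002, 0.0002, 0.4786]
(222, 332) (348, 187) [ 649. -194.  119.]
(222, 332) (471, 200) [ 479. -251.   51.]
(222, 332) (469, 184) [ 490. -250.   70.]
(222, 332) (347, 172) [ 656. -196.  134.]
(243, 245) (348, 187) [ 620. -152.  172.]
(243, 245) (471, 200) [ 454. -198.  120.]
(243, 245) (469, 184) [ 463. -200.  135.]
(243, 245) (347, 172) [ 626. -155.  185.]
(199, 250) (348, 187) [ 629. -191.  164.]
(199, 250) (471, 200) [ 454. -253.  105.]
(199, 250) (469, 184) [ 464. -253.  121.]
(199, 250) (347, 172) [ 636. -194.  177.]
(160, 344) (348, 187) [ 661. -252.  103.]
(160, 344) (471, 200) [ 479. -332.   24.]
(160, 344) (469, 184) [ 491. -330.   45.]
(160, 344) (347, 172) [ 668. -253.  119.]
```

```bash
python3 -m creep '[[-1,-0.045,0,0,0,0.479,110],[-1,-0.045,0,0,0,0.479,110],[-1,-0.045,0,0,0,0.479,110],[-1,-0.045,0,0,0,0.479,110],[-1,-0.045,0,0,0,0.479,110],[-1,-0.045,0,0,0,0.479,110]]' >/dev/null
python3 - <<'E'
from go import *
plan([553,-222,200],-11)
E
```

```text
t 3.55 p [ 496.8 -117.9  238. ] gap 50.2 F [-0.8  0.4 -0.1] PLAN [-0.3058, 0.2489, 0.1263, -0.0006, -0.0002, 0.0026]
```

```bash
python3 -m creep '[[-0.306,0.249,0.126,0,0,0,110],[-0.306,0.249,0.126,0,0,0,110],[-0.306,0.249,0.126,0,0,0,110],[-0.306,0.249,0.126,0,0,0,110]]'
python3 - <<'E'
from go import *
w=vision.camera("wrist");save(w,"w1.png",s=1.4)
print("cam",np.round(-np.array(w["view"])[:3,:3].T@np.array(w["view"])[:3,3]))
print("proj top",np.round(proj(w,[553,-222,126])),"collar",np.round(proj(w,[553,-222,61])))
print(outline_of(w,"drift")[:0],[(np.round(r["point"]),round(r["conf"],2)) for r in pinpoint(w,"drift")])
E
```

```text
t: 4.05
eef_pos: [552.3, -219.3, 201.3]
orientation: [[0.184, 0.983, -0.0], [0.983, -0.184, 0.0], [0.0, -0.0, -1.0]]
wrist_force: [0.0, 0.8, -0.9]
finger_gap: 49.7
grip_force: 0.0
cam [ 565. -153.  348.]
proj top [221. 279.] collar [199. 279.]
[] [(array([145., 365.]), 0.96), (array([235., 207.]), 0.92), (array([198., 388.]), 0.73), (array([187., 182.]), 0.62), (array([191., 280.]), 0.6), (array([137., 278.]), 0.23)]
```

View pics/w1.png

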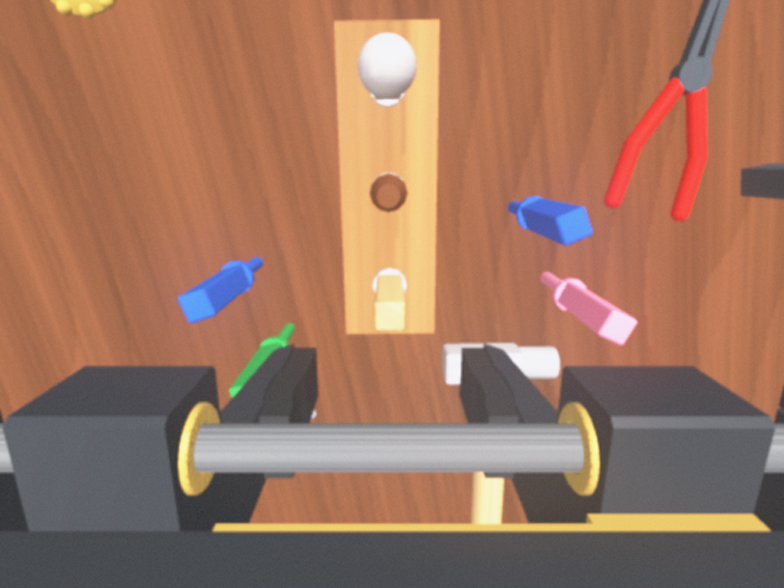

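Run:
```python
from go import *
w=vision.camera("wrist")
print("top",at_z(w,[317/1.4,390/1.4],126)[:2], "ball",at_z(w,[66/1.4,387/1.4],111)[:2],"graver",at_z(w,[193/1.4,389/1.4],111)[:2])
c=[[20,335],[20,439],[333,434],[333,347]]
print("rack",[np.round(at_z(w,[a/1.4,b/1.4],56)[:2],1) for a,b in c])
plan([553,-223,77],-11)
```

```text
top [ 551.86646073 -226.93520842] ball [ 572.81607192 -107.68401652] graver [ 562.82387175 -166.05412259]
rack [array([549.9, -68.1]), array([608.5, -79.1]), array([ 575.4, -267.2]), array([ 516.8, -256.1])]
t 4.25 p [ 552.2 -220.2  202. ] gap 50.2 F [ 0.4  0.2 -0.1] PLAN [-0.0086, 0.0037, 0.4168, 0.0009, 0.0003, 0.004]
```

The wrist view shows the drift's handle top at (390,317), between the finger lines. The graver is at (389,193) and the ball punch at (387,66), and the rack edges give a yaw of about -10°. I'll go down halfway and check before closing.

```bash
python3 -m creep '[[-0.016,0.002,0.2,0,0,-0.008,110],[-0.016,0.002,0.2,0,0,-0.008,110],[-0.016,0.002,0.2,0,0,-0.008,110]]'
python3 - <<'E'
from go import *
plan([552.3,-225,77],-10)
w=vision.camera("wrist");save(w,"w2.png",(180,420,160,400),2.4)
for y in(-222,-225,-227): print(np.round(proj(w,[552.3,y,126])))
E
```

```text
t: 4.62
eef_pos: [552.5, -226.4, 143.2]
orientation: [[0.174, 0.985, 0.002], [0.985, -0.174, -0.001], [-0.001, 0.002, -1.0]]
wrist_force: [-0.2, 0.4, 0.7]
finger_gap: 50.1
grip_force: 0.0
t 4.62 p [ 552.5 -226.4  143.2] gap 50.1 F [-0.2  0.4  0.7] PLAN [0.0046, -0.002, 0.2205, 0.0015, 0.0006, -0.0001]
[241. 276.]
[247. 277.]
[250. 277.]
```

View pics/w2.png

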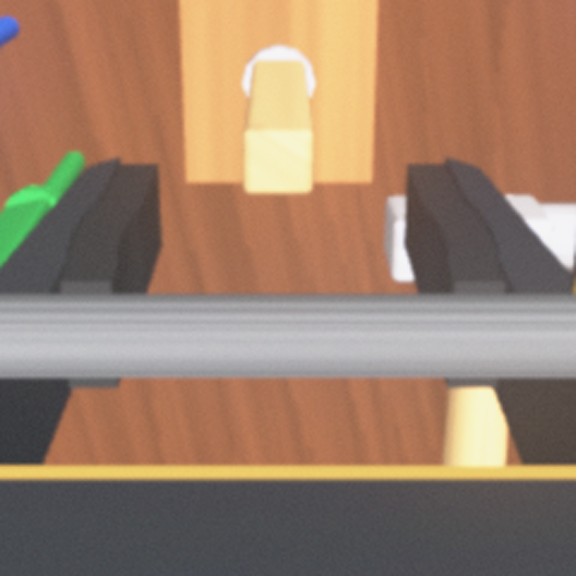

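The crop puts the handle top at (279,161), original (row 247, col 276), which matches (552.3,-225) and is centred between the fingers. Next I descend and grip.

```bash
python3 -m creep '[[0.005,-0.002,0.11,0,0,0,110],[0.005,-0.002,0.22,0,0,0,110],[0.005,-0.002,0.22,0,0,0,110],[0.005,-0.002,0.22,0,0,0,255],[0.005,-0.002,0.22,0,0,0,255],[0.005,-0.002,0.22,0,0,0,255],[0.005,-0.002,0.22,0,0,0,255],[0.005,-0.002,0.22,0,0,0,255]]' 
python3 -m creep '[[0,0,-0.02,0,0,0,255],[0,0,-0.05,0,0,0,255],[0,0,-0.15,0,0,0,255],[0,0,-0.3,0,0,0,255],[0,0,-0.4,0,0,0,255],[0,0,-0.4,0,0,0,255],[0,0,-0.4,0,0,0,255]]'
python3 - <<'E'
from go import *
plan([557,186,197],-10)
E
```

```text
t: 5.68
eef_pos: [551.7, -224.9, 75.5]
orientation: [[0.174, 0.985, 0.001], [0.985, -0.174, -0.0], [-0.0, 0.001, -1.0]]
wrist_force: [-0.4, -0.1, 4.6]
finger_gap: 16.0
grip_force: 30.0
t: 6.55
eef_pos: [551.0, -224.5, 193.4]
orientation: [[0.174, 0.985, -0.002], [0.985, -0.174, 0.001], [0.001, -0.002, -1.0]]
wrist_force: [1.4, 0.3, -1.9]
finger_gap: 15.7
grip_force: 30.0
t 6.55 p [ 551.  -224.5  193.4] gap 15.7 F [ 1.4  0.3 -1.9] PLAN [1.3509, -0.2182, -0.0103, -0.0014, -0.0006, -0.0002]
```

Run:
```python
from go import *
sc=vision.camera("scene");sd=vision.camera("side")
a=np.array(sc["pixels"])[205:280,345:440,::-1];b=np.array(sd["pixels"])[240:345,190:275,::-1]
A=cv2.resize(a,None,fx=4,fy=4,interpolation=3);B=cv2.resize(b,None,fx=4,fy=4,interpolation=3)
C=np.zeros((420,720,3),np.uint8);C[:300,:380]=A;C[:420,380:]=B;cv2.imwrite("pics/st.png",C)
import pickle
pickle.dump((sc,sd),open("st.pkl","wb"))
for k,z in(("channel_mid",64),("stand",0)):
  for n,p in(("sc",sc),("sd",sd)): print(k,n,[(np.round(r["point"],1),round(r["conf"],2),np.round(at_z(p,r["point"],z)[:2],1)) for r in pinpoint(p,k)])
```

```text
channel_mid sc [(array([221.7, 390.4]), 0.85, array([552.1, 182.5]))]
channel_mid sd [(array([273.7, 233.3]), 0.88, array([558.2, 185.1]))]
stand sc [(array([254.6, 386.8]), 0.69, array([561.9, 180.7]))]
stand sd [(array([303.4, 232.9]), 0.73, array([561.3, 186.2]))]
```

View pics/st.png

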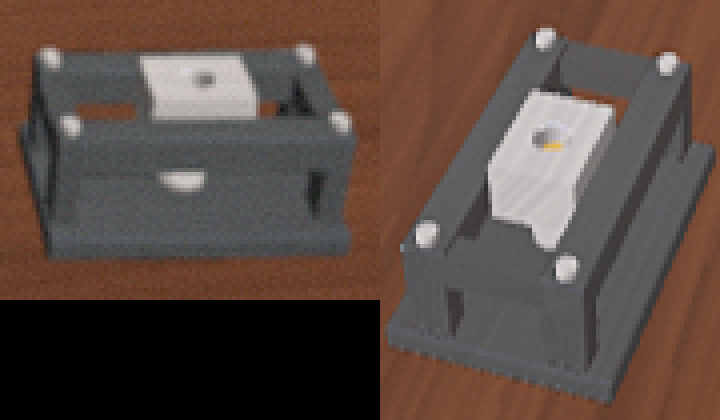

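The composite shows the bore at (203,78) in the scene part and (550,136) in the side part, with bits of brass visible inside. The four bolt heads are clear in both.

Run:
```python
from go import *
import pickle
sc,sd=pickle.load(open("st.pkl","rb"))
S=lambda c:[205+c[1]/4-.4,345+c[0]/4-.4]
D=lambda c:[240+c[1]/4-.4,190+(c[0]-380)/4-.4]
P=[]
for a,b in(((70,126),(545,40)),((340,122),(427,234)),((306,55),(566,267)),((50,57),(667,65))):
    P.append(tri([(sc,S(a)),(sd,D(b))]))
P=np.array(P);print(np.round(P,1),np.round(P.mean(0),1))
d=P[1]-P[0]+P[2]-P[3];print("ydir",np.degrees(np.arctan2(d[1],d[0])));e=P[0]-P[3]+P[1]-P[2];print("xdir",np.degrees(np.arctan2(e[1],e[0])))
print("bore tri",np.round(tri([(sc,S((203,78))),(sd,D((550,136)))]),1),np.round(at_z(sc,S((203,78)),64),1),np.round(at_z(sd,D((550,136)),64),1))
plan([557,186,197],-10)
```

```text
[[582.9 126.2  58. ]
 [588.4 239.7  58.5]
 [535.8 242.2  58.6]
 [530.  128.7  58.4]] [559.3 184.2  58.4]
ydir 87.1415584315674
xdir -2.705891424243831
bore tri [560.1 187.9  65. ] [560.2 189.   64. ] [560.  185.4  64. ]
t 6.85 p [ 551.3 -224.7  194.2] gap 15.6 F [-0.3  0.3 -2.3] PLAN [1.3515, -0.2196, -0.0084, -0.0007, -0.0003, -0.0002]
```

```bash
python3 -m creep '[[0,0,-0.15,0,0,0,255],[0.02,0,-0.16,0,0,0,255],[1,-0.155,-0.16,0,0,0,255],[1,-0.155,-0.16,0,0,0,255],[1,-0.155,-0.16,0,0,0,255],[1,-0.155,-0.16,0,0,0,255],[1,-0.155,-0.16,0,0,0,255],[1,-0.155,-0.16,0,0,0,255]]'
python3 - <<'E'
from go import *
plan([560,187,150],-10)
E
```

```text
t: 7.85
eef_pos: [557.2, 81.7, 241.9]
orientation: [[0.17, 0.986, -0.001], [0.986, -0.17, 0.0], [0.0, -0.001, -1.0]]
wrist_force: [-0.7, -0.0, -1.5]
finger_gap: 15.4
grip_force: 30.0
t 7.85 p [557.2  81.7 241.9] gap 15.4 F [-0.7 -0.  -1.5] PLAN [0.3473, -0.05, 0.3066, -0.0009, -0.0001, 0.0026]
```

```bash
python3 -m creep '[[0.347,-0.05,0.1,0,0,0,255],[0.347,-0.05,0.1,0,0,0,255],[0.347,-0.05,0.2,0,0,0,255],[0.347,-0.05,0.3,0,0,0,255],[0.347,-0.05,0.307,0,0,0,255]]'
python3 - <<'E'
from go import *
plan([560,187,150],-10)
sc=vision.camera("scene");sd=vision.camera("side");w=vision.camera("wrist")
s=get_state();t=np.array(s["eef_pos"]);tip=t-[0,0,70]
import pickle;pickle.dump((sc,sd,w,t),open("st2.pkl","wb"))
C=np.zeros((560,800,3),np.uint8)
def put(p,c,x,y,k,nm):
    r0,c0=c;im=np.array(p["pixels"])[r0:r0+70,c0:c0+100,::-1]
    C[y:y+280,x:x+400]=cv2.resize(im,None,fx=4,fy=4,interpolation=3);print(nm,"origin",r0,c0,"tip@",[np.round(v,1) for v in proj(p,tip)],"bore@",np.round(proj(p,[560,187.5,64]),1))
put(sc,(185,345),0,0,4,"sc");put(sd,(225,185),400,0,4,"sd")
q=proj(w,tip);r=int(min(max(q[0]-45,0),350));c=int(min(max(q[1]-50,0),460));put(w,(r,c),0,280,4,"w")
cv2.imwrite("pics/st2.png",C)
E
```

```text
t: 8.48
eef_pos: [560.2, 182.9, 148.4]
orientation: [[0.175, 0.985, -0.005], [0.985, -0.175, -0.001], [-0.002, -0.005, -1.0]]
wrist_force: [-0.5, -0.3, -0.7]
finger_gap: 15.5
grip_force: 30.0
t 8.47 p [560.2 182.9 148.4] gap 15.5 F [-0.5 -0.3 -0.7] PLAN [0.0133, -0.0031, -0.0052, -0.003, 0.001, -0.0007]
sc origin 185 345 tip@ [np.float64(216.0), np.float64(393.6)] bore@ [224.1 394.5]
sd origin 225 185 tip@ [np.float64(263.6), np.float64(230.8)] bore@ [274.5 231.6]
w origin 174 227 tip@ [np.float64(219.8), np.float64(277.8)] bore@ [207.8 274.4]
```

View pics/st2.png

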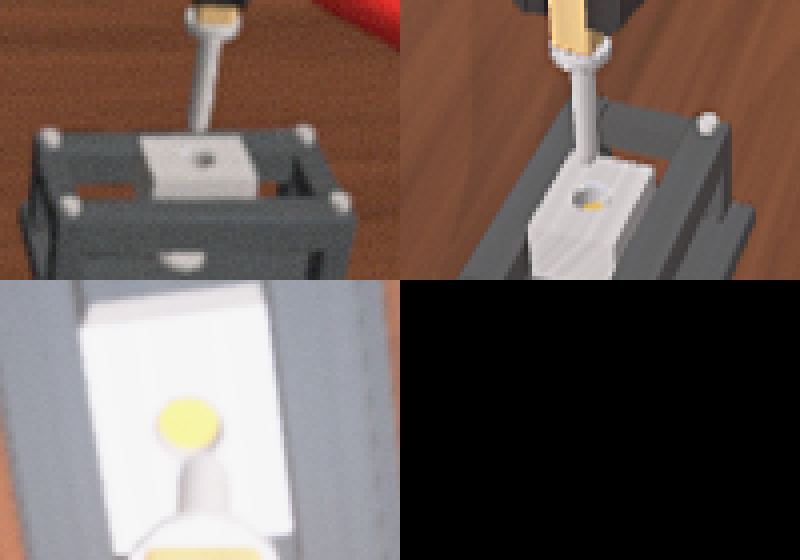

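The composite shows the tip about 14 mm above the block. In the scene part the tip is at (201,130) and the bore at (204,158). In the side part the tip is at (587,164) and the bore at (590,197). In the wrist part the bore, with the brass dowel inside, is at (189,425) and the tip at about (204,460).

Run:
```python
from go import *
import pickle
np.set_printoptions(precision=1,suppress=True)
sc,sd,w,t=pickle.load(open("st2.pkl","rb"))
g=lambda o,x,y:[o[0]+y/4-.4,o[1]+x/4-.4]
T=[(sc,g((185,345),201,130)),(sd,g((225,185),187,164))]
B=[(sc,g((185,345),204,158)),(sd,g((225,185),190,197))]
tip=tri(T);print("TCP",t,"tip",tip,"bore",tri(B))
wt=g((174,227),204,460-280);wb=g((174,227),189,425-280)
tz=t[2]-70
for nm,p,a,b in(("sc",sc,T[0][1],B[0][1]),("sd",sd,T[1][1],B[1][1]),("w",w,wt,wb)):
    x=at_z(p,a,tz);y=at_z(p,b,64);print(nm,"tip",x,"bore",y,"diff",(y-x)[:2])
```

```text
TCP [561.8 183.4 151.9] tip [560.9 185.5  79.5] bore [559.9 188.3  64.9]
sc tip [565.4 184.5  81.9] bore [560.2 189.4  64. ] diff [-5.2  4.9]
sd tip [559.7 187.3  81.9] bore [559.8 185.9  64. ] diff [ 0.1 -1.4]
w tip [561.8 184.2  81.9] bore [559.3 186.   64. ] diff [-2.5  1.8]
```

```bash
python3 -m creep '[[0.007,-0.008,0,0,0,0,255],[0.007,-0.008,0.02,0,0,0,255],[0.007,-0.008,0.04,0,0,0,255],[0.007,-0.008,0.04,0,0,0,255]]'
python3 - <<'E'
from go import *
import pickle
sc,sd,w,t=pickle.load(open("st2.pkl","rb"))
for p in(sc,sd): print(np.round(np.array(proj(p,[560.9,185.5,130]))-proj(p,[560.9,185.5,79.5]),1))
w=vision.camera("wrist");save(w,"w3.png",(160,260,210,340),5)
E
```

```text
t: 9.12
eef_pos: [558.9, 186.3, 138.2]
orientation: [[0.174, 0.985, -0.001], [0.985, -0.174, -0.0], [-0.0, -0.001, -1.0]]
wrist_force: [0.4, 0.5, -1.5]
finger_gap: 15.5
grip_force: 30.0
[-25.8   3.7]
[-26.7  -1.6]
```

View pics/w3.png

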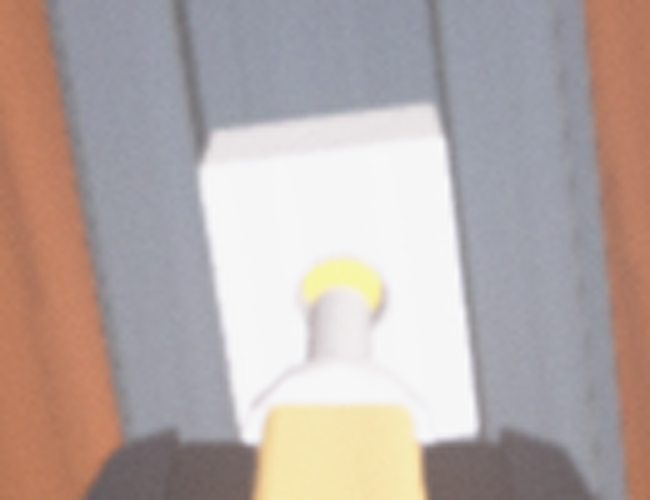

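The crop shows the tip at (341,300) inside the bore outline centred at about (342,296), so it is aligned. Next I feel downward.

```bash
python3 -m creep '[[0,0,0.007,0,0,0,255],[0,0,0.014,0,0,0,255],[0,0,0.014,0,0,0,255],[0,0,0.014,0,0,0,255]]' | grep -E "t:|pos|force"; python3 -m creep '[[0,0,0.007,0,0,0,255],[0,0,0.01,0,0,0,255],[0,0,0.01,0,0,0,255]]'| grep -E "t:|pos|force"
```

```text
t: 9.68
eef_pos: [559.3, 186.3, 134.7]
wrist_force: [-0.1, -0.0, -0.3]
grip_force: 30.0
t: 10.05
eef_pos: [559.2, 186.3, 131.5]
wrist_force: [-0.4, -0.9, -1.0]
grip_force: 30.0
```

```bash
for i in 1 2; do python3 -m creep '[[0,0,0.005,0,0,0,255],[0,0,0.008,0,0,0,255],[0,0,0.008,0,0,0,255]]' | grep -E "t:|pos|force"; done
```

```text
t: 10.42
eef_pos: [559.2, 186.3, 129.1]
wrist_force: [0.2, 0.7, -1.8]
grip_force: 30.0
t: 10.8
eef_pos: [559.2, 186.3, 126.7]
wrist_force: [-0.7, -0.0, -1.5]
grip_force: 30.0
```

The tip has passed the block's top with no force, so it is in the bore. I continue gently.

```bash
for i in 1 2 3; do python3 -m creep '[[0,0,0.004,0,0,0,255],[0,0,0.007,0,0,0,255],[0,0,0.007,0,0,0,255]]' | grep -E "t:|pos|force"; done
```

```text
t: 11.18
eef_pos: [559.3, 186.4, 125.1]
wrist_force: [-0.3, -0.4, 3.5]
grip_force: 30.0
t: 11.55
eef_pos: [559.4, 186.4, 123.4]
wrist_force: [-3.1, -0.5, 6.1]
grip_force: 30.0
t: 11.92
eef_pos: [559.4, 186.4, 121.4]
wrist_force: [-2.7, -0.3, 7.1]
grip_force: 30.0
```

```bash
python3 -m creep '[[0,-0.001,0.004,0,0,0,255],[0,-0.001,0.008,0,0,0,255],[0,-0.001,0.012,0,0,0,255],[0,-0.001,0.016,0,0,0,255],[0,-0.001,0.02,0,0,0,255],[0,-0.001,0.02,0,0,0,255]]' | grep -E "t:|pos|force"
```

```text
t: 12.68
eef_pos: [559.3, 186.4, 115.4]
wrist_force: [-0.8, -0.5, 6.9]
grip_force: 30.0
```

```bash
python3 -m creep '[[0,0,0.004,0,0,0,255],[0,0,0.008,0,0,0,255],[0,0,0.01,0,0,0,255],[0,0,0.01,0,0,0,255]]' | grep -E "t:|pos|force"
```

```text
t: 13.18
eef_pos: [559.3, 186.4, 112.4]
wrist_force: [-1.8, -0.1, 6.2]
grip_force: 30.0
```

```bash
python3 -m creep '[[0,0,0.004,0,0,0,255],[0,0,0.008,0,0,0,255],[0,0,0.01,0,0,0,255],[0,0,0.01,0,0,0,255]]' | grep -E "t:|pos|force"; python3 -m creep '[[0,0,0.003,0,0,0,255],[0,0,0.003,0,0,0,255]]' | grep -E "t:|pos|force"
```

```text
t: 13.68
eef_pos: [559.3, 186.4, 109.4]
wrist_force: [-1.9, -0.4, 7.0]
grip_force: 30.0
t: 13.92
eef_pos: [559.3, 186.4, 108.5]
wrist_force: [-1.3, -0.9, 6.8]
grip_force: 30.0
```

```bash
for i in 1 2; do python3 -m creep '[[0,0,0.003,0,0,0,255],[0,0,0.003,0,0,0,255]]' | grep -E "t:|pos|force"; done
```

```text
t: 14.18
eef_pos: [559.3, 186.4, 107.6]
wrist_force: [-1.0, -1.0, 7.2]
grip_force: 30.0
t: 14.42
eef_pos: [559.3, 186.4, 106.8]
wrist_force: [-0.8, -0.3, 7.4]
grip_force: 30.0
```

```bash
for i in 1 2; do python3 -m creep '[[0,0,0.002,0,0,0,255],[0,0,0.002,0,0,0,255]]' | grep -E "pos|wrist"; done
```

```text
eef_pos: [559.3, 186.4, 106.2]
wrist_force: [-2.0, -0.6, 7.9]
eef_pos: [559.4, 186.4, 106.1]
wrist_force: [-3.6, -0.8, 11.1]
```

Force is rising, which looks like the hard stop. One more small step will confirm it.

```bash
python3 -m creep '[[0,0,0.0015,0,0,0,255],[0,0,0.0015,0,0,0,255]]' | grep -E "pos|wrist"
python3 - <<'E'
from go import *
sc=vision.camera("scene");sd=vision.camera("side")
a=np.array(sc["pixels"])[205:280,345:440,::-1];b=np.array(sd["pixels"])[240:345,190:275,::-1]
C=np.zeros((420,720,3),np.uint8);C[:300,:380]=cv2.resize(a,None,fx=4,fy=4,interpolation=3);C[:,380:]=cv2.resize(b,None,fx=4,fy=4,interpolation=3)
cv2.imwrite("pics/st3.png",C)
E
```

```text
eef_pos: [559.5, 186.4, 106.1]
wrist_force: [-4.2, -1.2, 13.5]
```

View pics/st3.png

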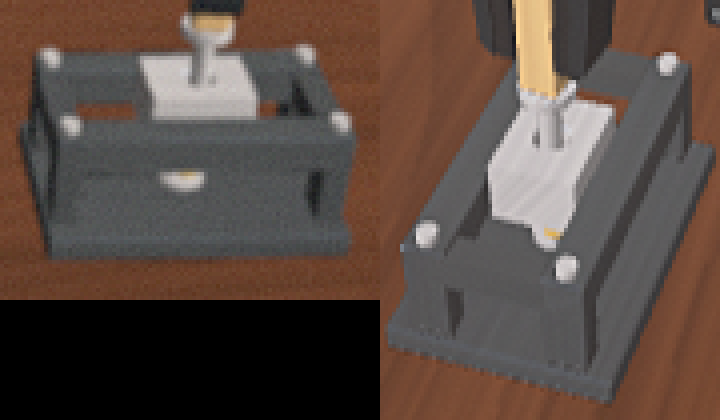

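TCP held at 106.1 while force rose from 8 to 13.5 N, so the dowel is on the pad. The picture shows brass below the block at (183,176) and (551,234). I now withdraw straight up.

```bash
python3 -m creep '[[0,0,-0.02,0,0,0,255],[0,0,-0.06,0,0,0,255],[0,0,-0.14,0,0,0,255],[0,0,-0.3,0,0,0,255],[0,0,-0.46,0,0,0,255],[0,0,-0.46,0,0,0,255],[0,0,-0.46,0,0,0,255]]' | grep -vE "gap"
python3 - <<'E'
from go import *
plan([551.7,-224.9,240],-10)
E
```

```text
t: 16.15
eef_pos: [558.5, 186.3, 241.2]
orientation: [[0.174, 0.985, -0.002], [0.985, -0.174, -0.0], [-0.001, -0.002, -1.0]]
wrist_force: [0.4, -0.3, -1.7]
grip_force: 30.0
t 16.15 p [558.5 186.3 241.2] gap 15.5 F [ 0.4 -0.3 -1.7] PLAN [-1.3537, 0.2162, 0.0042, -0.0011, 0.0003, -0.0002]
```

```bash
python3 -m creep '[[-1,0.16,0,0,0,0,255],[-1,0.16,0,0,0,0,255],[-1,0.16,0,0,0,0,255],[-1,0.16,0,0,0,0,255],[-1,0.16,0,0,0,0,255],[-1,0.16,0,0,0,0,255]]' >/dev/null; python3 -m creep '[[-0.354,0.056,0,0,0,0,255],[-0.354,0.056,0,0,0,0,255],[-0.354,0.056,0.15,0,0,0,255],[-0.354,0.056,0.28,0,0,0,255],[-0.354,0.056,0.28,0,0,0,255],[-0.354,0.056,0.28,0,0,0,255]]' |grep -vE "gap"
python3 - <<'E'
from go import *
for i in range(3): plan([551.7,-224.9,130],-10); w=vision.camera("wrist")
sc=vision.camera("scene");sd=vision.camera("side");
C=np.zeros((560,800,3),np.uint8)
def put(p,x,y):
    q=proj(p,[552,-225,60]);r0=int(min(q[0]-45,350));c0=int(q[1]-50)
    C[y:y+280,x:x+400]=cv2.resize(np.array(p["pixels"])[r0:r0+70,c0:c0+100,::-1],None,fx=4,fy=4,interpolation=3);print(r0,c0)
put(sc,0,0);put(sd,400,0);put(w,0,280);cv2.imwrite("pics/r1.png",C)
import pickle;pickle.dump((sc,sd,w),open("r1.pkl","wb"))
E
```

```text
t: 17.65
eef_pos: [552.7, -224.6, 159.4]
orientation: [[0.173, 0.985, 0.001], [0.985, -0.173, -0.001], [-0.0, 0.001, -1.0]]
wrist_force: [0.9, 0.3, -0.6]
grip_force: 30.0
t 17.65 p [ 552.7 -224.6  159.4] gap 16.1 F [ 0.9  0.3 -0.6] PLAN [-0.0016, -0.0032, 0.0981, 0.0008, 0.0003, 0.0003]
t 17.7 p [ 552.9 -224.8  159.9] gap 15.8 F [ 0.3 -0.7 -0.9] PLAN [-0.001, -0.004, 0.0996, 0.0015, 0.0006, 0.0002]
t 17.75 p [ 552.8 -224.9  159.9] gap 15.6 F [-0.4  0.  -2.1] PLAN [-0.0007, -0.0039, 0.0997, 0.0016, 0.0007, 0.0002]
188 104
111 242
163 226
```

View pics/r1.png

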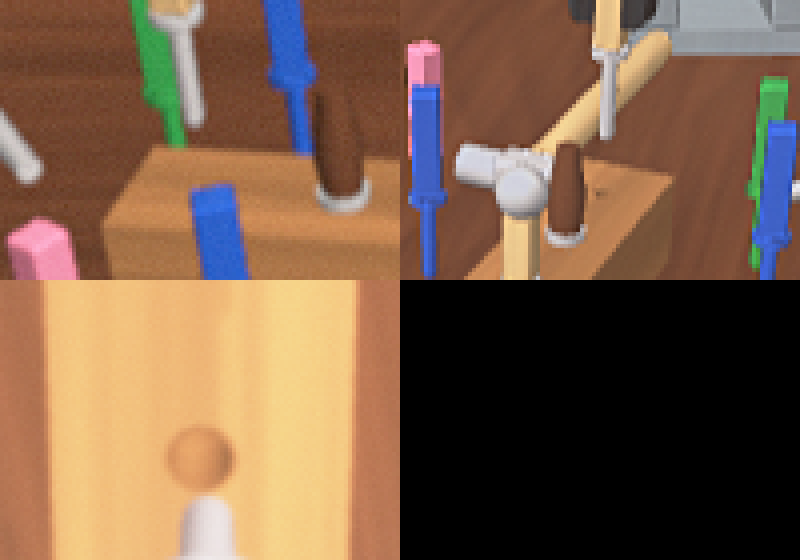

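The wrist part of the composite shows the empty end hole at (200,457) and the tip above it at about (209,505). The scene and side views agree that the hole is free.

Run:
```python
from go import *
import pickle
np.set_printoptions(precision=1,suppress=True)
sc,sd,w=pickle.load(open("r1.pkl","rb"))
g=lambda o,x,y:[o[0]+y/4-.4,o[1]+x/4-.4]
h=at_z(w,g((163,226),200,177),56);t=at_z(w,g((163,226),209,507-280),90)
print("hole",h,"tip",t,"diff",h-t)
print("tip tri",tri([(sc,g((188,104),195,124)),(sd,g((111,242),207,136))]),"hole side",at_z(sd,g((111,242),199,193),56))
```

```text
hole [ 551.6 -224.6   56. ] tip [ 553.3 -224.8   90. ] diff [ -1.7   0.1 -34. ]
tip tri [ 552.5 -224.2   90.5] hole side [ 554.8 -222.1   56. ]
```

```bash
python3 -m creep '[[-0.001,-0.004,0.03,0,0,0,255],[-0.001,-0.004,0.08,0,0,0,255],[-0.001,-0.004,0.1,0,0,0,255],[-0.001,-0.004,0.11,0,0,0,255],[-0.001,-0.004,0.12,0,0,0,255],[-0.001,-0.004,0.12,0,0,0,255]]' |grep -E "t:|pos|force"
```

```text
t: 18.65
eef_pos: [550.9, -225.0, 122.2]
wrist_force: [0.1, -0.6, -1.4]
grip_force: 30.0
```

```bash
python3 -m creep '[[0,0,0.02,0,0,0,255],[0,0,0.04,0,0,0,255],[0,0,0.06,0,0,0,255],[0,0,0.08,0,0,0,255],[0,0,0.1,0,0,0,255],[0,0,0.12,0,0,0,255],[0,0,0.135,0,0,0,255],[0,0,0.135,0,0,0,255]]' |grep -E "t:|pos|force"; python3 -m creep '[[0,0,0.007,0,0,0,255],[0,0,0.012,0,0,0,255],[0,0,0.012,0,0,0,255]]' |grep -E "t:|pos|force"
```

```text
t: 19.65
eef_pos: [550.7, -224.9, 81.3]
wrist_force: [-0.0, 0.1, -1.0]
grip_force: 30.0
t: 20.02
eef_pos: [550.8, -225.0, 78.0]
wrist_force: [-0.5, -0.7, -1.9]
grip_force: 30.0
```

```bash
for i in 1 2 3; do python3 -m creep '[[0,0,0.003,0,0,0,255],[0,0,0.003,0,0,0,255]]' |grep -E "pos|wrist"; done
```

```text
eef_pos: [550.8, -225.0, 77.2]
wrist_force: [-0.0, -0.7, -0.9]
eef_pos: [550.8, -225.0, 76.2]
wrist_force: [-0.5, -0.5, -1.3]
eef_pos: [550.9, -225.0, 75.6]
wrist_force: [-0.4, 0.1, -0.4]
```

```bash
for i in 1 2; do python3 -m creep '[[0,0,0.003,0,0,0,255],[0,0,0.003,0,0,0,255]]' |grep -E "pos|wrist"; done
```

```text
eef_pos: [551.0, -225.0, 75.5]
wrist_force: [-3.2, 0.8, 7.2]
eef_pos: [551.0, -225.1, 75.5]
wrist_force: [-6.2, 2.7, 15.9]
```

The collar is seated. I ease off, open partly and rise clear.

```bash
python3 -m creep '[[0,0,-0.004,0,0,0,255],[0,0,-0.004,0,0,0,110],[0,0,-0.004,0,0,0,110],[0,0,-0.004,0,0,0,110],[0,0,-0.004,0,0,0,110],[0,0,-0.004,0,0,0,110]]' |grep -E "pos|force|gap"; python3 -m creep '[[0,0,-0.05,0,0,0,110],[0,0,-0.15,0,0,0,110],[0,0,-0.3,0,0,0,110],[0,0,-0.45,0,0,0,110],[0,0,-0.45,0,0,0,110],[0,0,-0.45,0,0,0,110]]' | grep -E "t:|pos|force|gap"
python3 - <<'E'
from go import *
sc=vision.camera("scene");sd=vision.camera("side");w=vision.camera("wrist")
C=np.zeros((560,800,3),np.uint8)
def put(p,X,x,y):
    q=proj(p,X);r0=int(min(max(q[0]-35,0),350));c0=int(q[1]-50)
    C[y:y+280,x:x+400]=cv2.resize(np.array(p["pixels"])[r0:r0+70,c0:c0+100,::-1],None,fx=4,fy=4,interpolation=3)
put(sc,[552,-225,80],0,0);put(sd,[552,-225,80],400,0);put(w,[552,-225,100],0,280);put(sd,[560,190,50],400,280);cv2.imwrite("pics/f.png",C)
E
```

```text
eef_pos: [550.9, -225.0, 74.7]
wrist_force: [0.6, 0.8, 0.5]
finger_gap: 50.1
grip_force: 0.0
t: 22.78
eef_pos: [550.6, -224.8, 209.6]
wrist_force: [0.3, 1.1, 0.0]
finger_gap: 50.4
grip_force: 0.0
```

View pics/f.png

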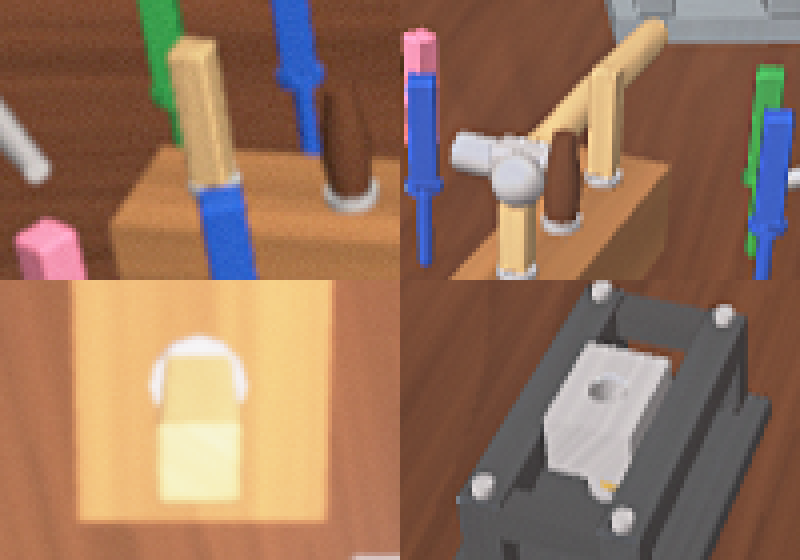

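The drift stands upright with its collar on the rack at (207,182) and (603,180). The bore at (605,388) is empty and brass shows below the block at (608,485).

```bash
python3 -c "from bench import finish_job; print(finish_job())"
```

```text
the job is handed in; nothing more can be done
None
```

The dowel is pushed out onto the pad, with wrist force never reading above about 16 N, the drift is back upright in its rack hole, no bystander was knowingly touched, and the job is handed in (verdict not shown).

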